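# Hold a glass-guard shoe against its stop at the praline counter

## Task

Pick up the loose bronze glass-guard shoe, set it flat on the gold lane of the mounting plate with its tall front flange facing the rubber-faced stop, and press it squarely against the stop with a steady push of about 10 N, which pushes the sprung stop about half-way in, so that I can screw it down from beneath. Do not drive the stop to the end of its travel, and leave the screwdriver, the jar and the gift box where they are. Finish while still holding the shoe pressed there: do not let go.

Things in the scene. Friction and masses are not known exactly. Their poses are not given: they have to be found in the camera images.
- shoe: Loose bronze metal shoe, about 0.4 kg, standing on the counter. Base 80 (x) x 60 (y) x 12 mm; at its +x end a front flange 10 thick, 60 wide, 40 high; on the base a rib to grip, 52 long (x from -32 to +20), 24 wide (y), its top 60 mm above the underside, a dark slot line along its top. Origin: centre of the underside; z up.
- shoe_face (a point): Point on the front of the shoe's flange: 40 mm ahead (+x) of the shoe's origin, mid-width, 18 mm above its underside. This face goes against the stop.
- plate: Fixed dark steel plate, 220 (x) x 110 (y) x 12 mm high, top level, with a flush gold lane 76 mm wide along x. At its +x end a bronze stop housing, x 75 to 110 mm, 80 wide, top 57 mm above the counter. Origin: centre of the underside, at counter level; +x runs along the lane to the stop: press that way. The shoe goes on the centre line, its x along the plate's x.
- stop: Sprung stop before the housing: black rubber pad 56 wide x 32 high, 2 to 34 mm above the plate top, facing the plate's -x. Pressed, it slides along +x: travel 20 mm, spring 1 N per mm from zero (10 mm in = 10 N). Origin: mid-width on its face, at plate-top height; unpressed 45 mm along +x from the plate's origin, fully in 65 mm. Axes as the plate's.
- screwdriver: Bystander: screwdriver lying on the counter, 190 mm long along x, handle to -x; origin about mid-length, on the counter.
- jar: Bystander: chocolate-brown jar with brass lid, 64 mm diameter, 75 mm high, origin at the centre of its underside.
- gift_box: Bystander: dark gift box with gold ribbon, 80 x 80 x 45 mm, origin at the centre of its underside.
Not all that is in view belongs to the job. Leave any blue, green or turquoise look-alike of the shoe alone.

How it is judged:
By the outcome, as a careful person would: the job done as asked, in the order asked, and still so for the second after the job is handed in, while the arm keeps its last pose, push and grip.
It also fails if it takes over 45 s, if anything falls off the work surface, if the arm or the gripper's body presses on something with over 40 N, if the wrist force passes 120 N, or if a joint passes its speed limit or range.

## Robot

A 6-joint arm with a two-finger parallel gripper is mounted at the origin on the work surface. World frame = base frame: x ahead of the robot, y to its left, z up, the work surface at z = 0. Lengths are in m, angles in degrees, forces in N, time in s.
With the tool pointing down it reaches from about 0.325 to 0.9 m from the base axis. Payload 3.5 kg.
Tool frame: the origin (TCP) lies midway between the tips of the shut fingers; the grasp point (between the pads) lies 19 mm behind it (r.grip_point_offset is the distance from the TCP to the grasp point, in m); z points along the fingers, y is the line along which they close (so a half turn about z gives the same grasp; the last joint's range is limited). The gripper opens to 85 mm and grips with 20 to 120 N. Pads are 22 mm wide; open, the fingers measure 114 mm over their backs; the gripper's body (76 mm by 85 mm) begins 54 mm behind the grasp point. The pads swing forward as they close: fully open they stand 13 mm farther back than shut.
Start: joints at [-75.31, 15.837, -1.513, 72.651, 0, 84.076], TCP at [0.22, -0.585, 0.231] pointing down, gripper open.
Joint ranges: [-178.77, 178.77], [-48.84, 107.48], [-61.69, 71.31], [-111.58, 123.2], [-90, 87.43], [-180, 180]. Speed limits (degrees/s): [147.25, 147.25, 180, 180, 180, 180].

## Interface

Orientations are given as [roll, pitch, yaw] about the fixed x, y, z axes, in that order (R = Rz(yaw) Ry(pitch) Rx(roll)).
In Python, from rig import r, camera, camera_params, job gives the robot as it stands.
- The arm moves only by the tool drive_tool, never from a script. Its argument "increments" is a list of rows, each a list of 6 numbers: the shift along the tool's x, y, z in mm, then the turn, a rotation vector about the tool's x, y, z in degrees. A call has 1 to 12 rows; each row is the pose to reach, as a shift and turn from the pose commanded when the call began, along the tool's axes at that moment; what a row does not reach only later rows make up. A row lasts 1/10 s, in which the tool goes at most 50 mm and 8.59 degrees, less where a joint would pass 70% of its speed; a pose out of reach is approached as far as the arm can. A call with a gripper value outside its range is refused whole. "hand" is the finger opening in mm, from 0 to 85.4, set as the call begins (left out, the last holds). The fingers move at their own pace and stop on an object; the grip force is fixed at half the most. Time passes only in rows, so rows that repeat a pose let the fingers close. It gives the time, the measured TCP pose, the force, the opening and the grip force at its end, in the units of the state.
- r.get_state(): the state, without advancing time (a new reading comes with each control period).
- camera(name): name is "scene" or "side" or "wrist"; returns the picture (480x640x3 uint8, red, green, blue); there is no depth.
- camera_params(name): a dict with "fx", "fy", "cx", "cy" (pixels), "camera_from_world" (4x4, takes a point from world to camera coordinates); the wrist camera has in their place "tool_from_camera" (4x4, takes a point from camera to tool coordinates, whose origin is the TCP and whose axes are the flange's). Camera axes: x right, y down, z forward; pixel columns grow to the right and rows downward; lengths in m; the calibration is good to about 2 mm. A picture is of the moment at which its call begins: read the wrist's pose just before it. camera_params takes no time and is no camera call.
- job.finish_job(): hands the job in; it is judged then, once.
The state is a dict: "t": time; "joints": joint angles; "joint_vel": joint speeds; "tau": joint torques, N m; "tcp_pos": TCP position; "eef_rot": TCP orientation; "ft_force": force on the tool from outside, world axes, zero at the start; "wrist_torque": the same for the moment, N m; "width": opening from 0.0 (shut) to 1.0 (fully open); "gripper_force": force on a finger pad.
Only numpy, scipy, OpenCV 4.12 (cv2) and the standard library are available. Lean on these libraries where they do the work, as an engineer would, in place of code of your own. Each camera call takes 0.05 s, during which the arm holds its last target. There are 200 camera calls.

## Working session

There is one attempt and no reset: what is moved stays moved. The work goes in short steps, Python scripts to look and compute and a tool call to move; the robot and the scene stay as the last step left them, time stands still between calls to the robot, and variables do not carry over. Pictures are saved under pics/ and viewed, at most 10 in all, crops included, and the job is handed in when it is done.

Besides the shell and the picture viewer there is one more tool, called after "Emit:" as a command line: name --pt "numbers of a row" for each row, then --argument value for the rest. drive_tool: Moves the arm, as the interface text tells. Its arguments: {"type":"object","properties":{"increments":{"type":"array"},"hand":{"type":"number"}},"required":["increments"]}

```bash
mkdir -p pics; python3 - <<'E'
from rig import r,camera,camera_params
import cv2,numpy as np
for n in("scene","side"):
    cv2.imwrite(f"pics/{n}0.png",cv2.cvtColor(camera(n),cv2.COLOR_RGB2BGR))
    p=camera_params(n);print(n,p["fx"],p["cx"],p["cy"],np.round(p["camera_from_world"],3).tolist())
print(r.get_state()); print(camera_params("wrist"))
E
```

```text
scene 509.6284637865891 320.6871492883136 250.85858759025905 [[-0.484, 0.875, 0.009, 0.186], [0.609, 0.345, -0.714, -0.369], [-0.628, -0.34, -0.7, 1.554], [0.0, 0.0, 0.0, 1.0]]
side 461.3636797486321 321.2599873329668 236.9937131510911 [[0.984, -0.179, -0.009, -0.537], [-0.129, -0.672, -0.729, 0.181], [0.125, 0.718, -0.684, 0.696], [0.0, 0.0, 0.0, 1.0]]
{'t': 0.1, 'joints': array([-7.53092891e+01,  1.58785853e+01, -1.58922775e+00,  7.26499500e+01,
       -6.33745794e-05,  8.40749730e+01]), 'joint_vel': array([0.06460755, 0.02363116, 0.12292902, 0.04212232, 0.04377903,
       0.00182686]), 'tau': array([-3.60260037e-05, -4.46707106e+01,  2.96128893e+01,  8.42830399e-03,
       -3.90227524e-05,  2.50221859e-06]), 'tcp_pos': array([ 0.21986861, -0.58430805,  0.23022695]), 'eef_rot': array([-1.79882860e+02, -1.20932808e-02,  2.06157257e+01]), 'ft_force': array([ 0.22531155,  0.28223996, -0.36406741]), 'wrist_torque': array([ 0.01736701, -0.01926964,  0.03724615]), 'gripper_force': 0.0, 'width': 0.9998216591211114}
{'fx': 354.40376164822226, 'fy': 354.40376164822226, 'cx': 319.72042324482584, 'cy': 237.33051803290454, 'tool_from_camera': array([[-5.62483722e-04, -9.61006839e-01, -2.76524028e-01,
         7.04379288e-02],
       [ 9.99999152e-01, -8.65389553e-04,  9.73376659e-04,
        -1.22400463e-03],
       [-1.17472263e-03, -2.76523246e-01,  9.61006511e-01,
        -1.42698565e-01],
       [ 0.00000000e+00,  0.00000000e+00,  0.00000000e+00,
         1.00000000e+00]])}
```

View pics/scene0.png

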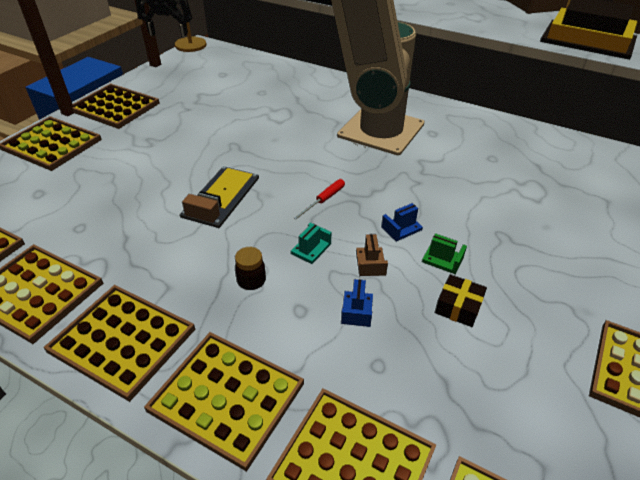

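View pics/side0.png

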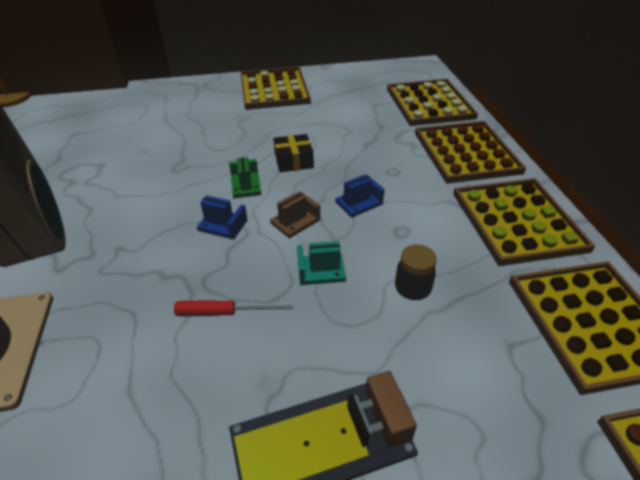

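The scene view shows the bronze shoe near (372,255), the plate near (220,195) with its stop at the lower left, the screwdriver at (320,198), the jar at (250,268) and the box at (462,300). In the side view the shoe is near (297,213) and the plate is at the bottom, with its stop at (385,410).

```bash
cat > h.py <<'E'
import cv2,numpy as np
from rig import camera_params
def ray(n,uv,T=None):
    p=camera_params(n); d=np.array([(uv[0]-p["cx"])/p["fx"],(uv[1]-p["cy"])/p["fy"],1])
    W=np.linalg.inv(p["camera_from_world"]) if T is None else T
    return W[:3,3],W[:3,:3]@d
def onz(n,uv,z,T=None):
    o,d=ray(n,uv,T); return o+d*(z-o[2])/d[2]
E
python3 - <<'E'
from h import *
out=[]
for n,(x0,y0,w,h) in {"scene":(345,225,50,60),"side":(262,185,68,60)}.items():
    im=cv2.imread(f"pics/{n}0.png")
    hsv=cv2.cvtColor(im,cv2.COLOR_BGR2HSV)
    m=cv2.inRange(hsv,(24,150,90),(35,255,255))
    cs=sorted(cv2.findContours(m,0,2)[0],key=cv2.contourArea)[::-1]
    for c in cs:
        P=np.array([onz(n,q[0],.012)[:2] for q in c.astype(float)]).astype(np.float32)
        R=cv2.minAreaRect(P)
        if cv2.contourArea(c)>300: print(n,cv2.contourArea(c),c.reshape(-1,2).mean(0),R,cv2.boxPoints(R).round(4).tolist())
    b=cv2.inRange(hsv,(3,60,40),(16,220,220)); 
    c=im[y0:y0+h,x0:x0+w]; out.append(cv2.resize(c,(395,474),interpolation=cv2.INTER_CUBIC) if n=="scene" else cv2.resize(c,None,fx=395/w,fy=395/w,interpolation=cv2.INTER_CUBIC))
    cc=max(cv2.findContours(b[y0:y0+h,x0:x0+w],0,2)[0],key=cv2.contourArea)
    print(n,"shoe poly",(cv2.approxPolyDP(cc,1.5,True).reshape(-1,2)+[x0,y0]).tolist())
H=max(o.shape[0] for o in out)
cv2.imwrite("pics/crop.png",np.hstack([cv2.copyMakeBorder(o,0,H-o.shape[0],0,5,0) for o in out]))
E
```

```text
scene 9402.0 [233.67241379 397.79741379] ((0.9604122638702393, 0.1278672069311142), (0.16679729521274567, 0.1963067203760147), 0.020474959164857864) [[0.8769999742507935, 0.22599999606609344], [0.8769999742507935, 0.02969999983906746], [1.0437999963760376, 0.02969999983906746], [1.0437999963760376, 0.22609999775886536]]
scene 7369.0 [351.03896104 446.77597403] ((0.9599292278289795, 0.37832871079444885), (0.16639333963394165, 0.19947578012943268), 0.03458477184176445) [[0.8766999840736389, 0.4779999852180481], [0.876800000667572, 0.2784999907016754], [1.0432000160217285, 0.2786000072956085], [1.0430999994277954, 0.4781000018119812]]
scene 6354.5 [111.98023715 331.73913043] ((0.9601240158081055, -0.1226898655295372), (0.19287371635437012, 0.16647490859031677), 89.96394348144531) [[0.876800000667572, -0.2190999984741211], [1.0433000326156616, -0.219200000166893], [1.0434000492095947, -0.02630000002682209], [0.8769000172615051, -0.026200000196695328]]
scene 3872.0 [ 34.12272727 283.25909091] ((0.9601913094520569, -0.37298327684402466), (0.16621729731559753, 0.18981511890888214), 0.024560
[... 2606 characters left out ...]
.8812000155448914, 0.22589999437332153]]
side 401.0 [627.59322034 436.16949153] ((0.8888034224510193, -0.2896793782711029), (0.06760241091251373, 0.031415969133377075), 53.10771560668945) [[0.85589998960495, -0.30730000138282776], [0.8810999989509583, -0.3260999917984009], [0.9217000007629395, -0.2721000015735626], [0.8964999914169312, -0.2531999945640564]]Traceback (most recent call last):
  File "<stdin>", line 9, in <module>
  File "h.py", line 8, in onz
    o,d=ray(n,uv,T); return o+d*(z-o[2])/d[2]
        ~~~^^^^^^^^
  File "h.py", line 4, in ray
    p=camera_params(n); d=np.array([(uv[0]-p["cx"])/p["fx"],(uv[1]-p["cy"])/p["fy"],1])
ValueError: time passes only in moves, steps and waits
```

```bash
sed -i 's/^from rig.*/from rig import camera_params as _cp\nimport functools\ncamera_params=functools.cache(_cp)/' h.py
python3 - <<'E'
from h import *
out=[]
for n,(x0,y0,w,h) in {"scene":(345,225,50,60),"side":(262,185,68,60)}.items():
    im=cv2.imread(f"pics/{n}0.png")
    hsv=cv2.cvtColor(im,cv2.COLOR_BGR2HSV)
    b=cv2.inRange(hsv,(3,60,40),(16,220,220)); 
    c=im[y0:y0+h,x0:x0+w]; out.append(cv2.resize(c,None,fx=390/w,fy=390/w,interpolation=cv2.INTER_CUBIC))
    cc=max(cv2.findContours(b[y0:y0+h,x0:x0+w],0,2)[0],key=cv2.contourArea)
    print(n,(cv2.approxPolyDP(cc,1.5,True).reshape(-1,2)+[x0,y0]).tolist())
H=max(o.shape[0] for o in out)
cv2.imwrite("pics/crop.png",np.hstack([cv2.copyMakeBorder(o,0,H-o.shape[0],0,5,0) for o in out]))
E
```

```text
scene [[375, 234], [372, 235], [375, 250], [380, 251], [378, 257], [375, 260], [367, 260], [364, 248], [357, 248], [359, 268], [361, 264], [375, 265], [387, 263], [383, 259], [381, 247], [377, 245]]
side [[317, 217], [306, 210], [304, 216], [288, 225], [281, 222], [278, 218], [279, 216], [271, 220], [289, 235]]
```

View pics/crop.png

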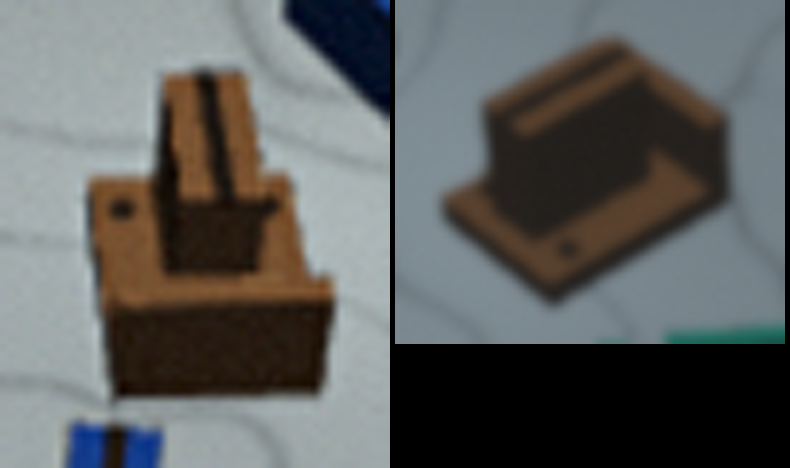

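The crop shows the shoe in both views. In the scene view (left) the flange's front face points at the camera and the ribbed top with its dark slot runs away from it. The side view (right) shows the base corner and the rib top.

```bash
python3 - <<'E'
from h import *
S=lambda q:(345+(q[0]+.5)/7.8-.5,225+(q[1]+.5)/7.8-.5)
D=lambda q:(262+(q[0]-395+.5)/5.735-.5,185+(q[1]+.5)/5.735-.5)
f=lambda n,q,z:onz(n,(S if n=="scene" else D)(q),z)[:2]
def show(t,n,L):
    P=[f(n,q,z) for q,z in L]; print(t,n,np.round(P,4).tolist(),"c",np.round(np.mean(P,0),4), "lens",[round(float(np.linalg.norm(P[i]-P[i-1])),4) for i in range(len(P))])
    return P
show("flange bottom","scene",[((118,395),0),((322,392),0)])
show("flange top","scene",[((108,305),.04),((330,297),.04)])
P=show("rib","scene",[((165,73),.06),((243,73),.06),((263,200),.06),((172,200),.06)])
d=(P[2]+P[3]-P[0]-P[1]);print(np.degrees(np.arctan2(d[1],d[0])))
P=show("rib","side",[((487,103),.06),((515,137),.06),((662,67),.06),((617,37),.06)])
d=(P[2]+P[3]-P[0]-P[1]);print(np.degrees(np.arctan2(d[1],d[0])))
P=show("base top","side",[((443,203),.012),((553,292),.012),((715,190),.012)])
E
```

```text
flange bottom scene [[0.5768, 0.2053], [0.5473, 0.255]] c [0.5621 0.2301] lens [0.0578, 0.0578]
flange top scene [[0.5824, 0.2022], [0.5496, 0.2541]] c [0.566  0.2281] lens [0.0614, 0.0614]
rib scene [[0.5098, 0.1835], [0.4989, 0.2028], [0.5433, 0.2291], [0.5556, 0.2073]] c [0.5269 0.2057] lens [0.0516, 0.0222, 0.0516, 0.025]
29.080488089390315
rib side [[0.5006, 0.2034], [0.5075, 0.1844], [0.5597, 0.2112], [0.5474, 0.2301]] c [0.5288 0.2073] lens [0.0539, 0.0202, 0.0587, 0.0226]
28.412809808273607
base top side [[0.483, 0.2123], [0.514, 0.1611], [0.5751, 0.2014]] c [0.524  0.1916] lens [0.0927, 0.0599, 0.0731]
```

Emit:
drive_tool --pt "40 -36 0 0 0 2" --pt "80 -72 0 0 0 4" --pt "120 -108 0 0 0 6" --pt "160 -144 0 0 0 8" --pt "200 -180 0 0 0 10" --pt "230 -206 0 0 0 12.6" --pt "260 -232 0 0 0 12.6" --pt "280 -250 0 0 0 12.6" --pt "290 -260 0 0 0 12.6" --pt "290 -260 0 0 0 12.6"

```text
t: 1.1
tcp_pos: [0.4001, -0.2383, 0.231]
eef_rot: [-180.0, 0.0, 8.2]
ft_force: [0.1, -0.1, -0.4]
width: 1.002
gripper_force: 0.0
```

```bash
cat >> h.py <<'E'
from scipy.spatial.transform import Rotation as Ro
from rig import r,camera
def pose(s):
    T=np.eye(4);T[:3,:3]=Ro.from_euler('xyz',s["eef_rot"],degrees=True).as_matrix();T[:3,3]=s["tcp_pos"];return T
def wrist(name):
    s=r.get_state();T=pose(s)@np.array(camera_params("wrist")["tool_from_camera"])
    im=cv2.cvtColor(camera("wrist"),cv2.COLOR_RGB2BGR);cv2.imwrite(name,im);np.save(name[:-3]+"npy",T)
    print(s["t"],np.round(s["tcp_pos"],4),np.round(s["eef_rot"],2),np.round(s["ft_force"],1),s["width"],s["gripper_force"]);return im,T
def go(p,yaw,roll=180,pitch=0):
    s=r.get_state();T=pose(s);G=np.eye(4);G[:3,:3]=Ro.from_euler('xyz',[roll,pitch,yaw],degrees=True).as_matrix();G[:3,3]=p
    D=np.linalg.inv(T)@G;print("shift",np.round(D[:3,3]*1000,1),"turn",np.round(Ro.from_matrix(D[:3,:3]).as_rotvec(degrees=True),2))
E
python3 - <<'E'
from h import *
im,T=wrist("pics/w1.png")
hsv=cv2.cvtColor(im,cv2.COLOR_BGR2HSV)
c=max(cv2.findContours(cv2.inRange(hsv,(24,150,90),(35,255,255)),0,2)[0],key=cv2.contourArea)
P=np.array([onz("wrist",q[0],.012,T)[:2] for q in c.astype(float)]).astype(np.float32)
R=cv2.minAreaRect(P);print(R,cv2.boxPoints(R).round(4).tolist())
E
```

```text
1.1 [ 0.4001 -0.2383  0.231 ] [-1.7998e+02  3.0000e-02  8.1600e+00] [ 0.1 -0.1 -0.4] 1.0021103810728715 0.0
((0.4763059616088867, -0.22713421285152435), (0.15420572459697723, 0.07565324008464813), 7.9665117263793945) [[0.39469999074935913, -0.2003999948501587], [0.4052000045776367, -0.275299996137619], [0.5579000115394592, -0.2538999915122986], [0.5473999977111816, -0.17900000512599945]]
```

View pics/w1.png

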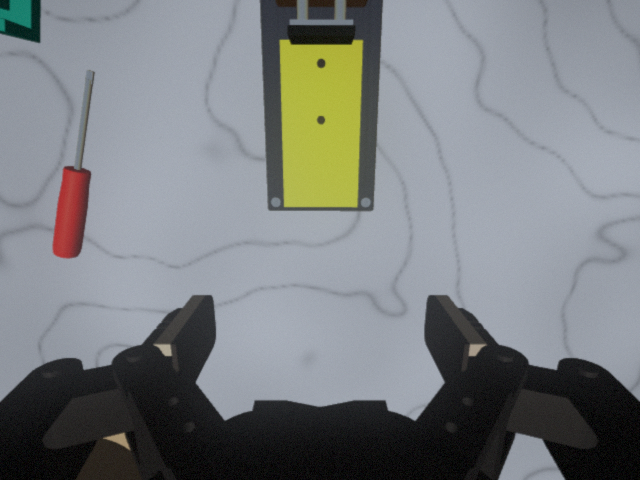

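The wrist view shows the gold lane (columns 280–362, rows 40–207), the black pad at about (321,35) and the screwdriver at left. The lane yaw is 8.0° and its width 76 mm, which agrees with the spec. Next is the shoe.

Emit:
drive_tool --pt "15 -40 0 0 0 -3" --pt "30 -80 0 0 0 -6" --pt "45 -122 0 0 0 -9" --pt "60 -164 0 0 0 -12" --pt "76 -206 0 0 0 -15" --pt "92 -248 0 0 0 -18" --pt "108 -290 0 0 0 -21" --pt "122 -330 0 0 0 -21" --pt "136 -368 10 0 0 -21" --pt "146 -394 10 0 0 -21" --pt "151 -408 10 0 0 -21" --pt "151 -408 10 0 0 -21" --hand 60

```text
t: 2.35
tcp_pos: [0.4936, 0.1856, 0.2211]
eef_rot: [180.0, 0.0, 29.0]
ft_force: [-0.3, -0.8, -1.1]
width: 0.704
gripper_force: 0.0
```

```bash
python3 - <<'E'
from h import *
im,T=wrist("pics/w2.png")
E
```

```text
2.35 [0.4936 0.1856 0.2211] [1.7998e+02 1.0000e-02 2.9040e+01] [-0.3 -0.8 -1.1] 0.703589048765089 0.0
```

View pics/w2.png

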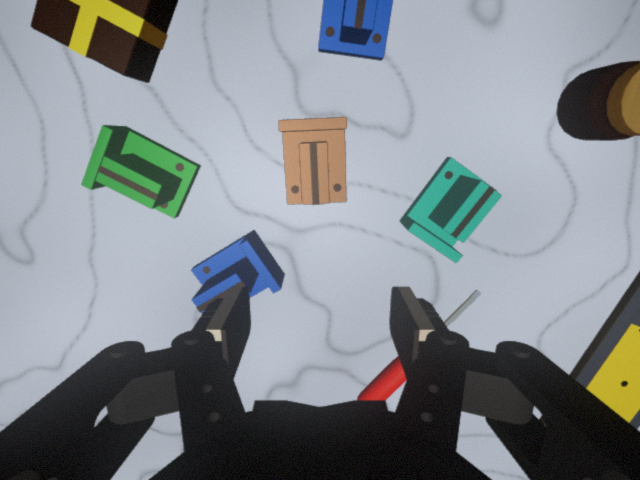

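The wrist view shows the shoe squarely ahead: flange top at rows 118–131, columns 278–347, and rib top at columns 301–328, rows 142–204. There is clear space on both sides of it.

```bash
python3 - <<'E'
from h import *
im=cv2.imread("pics/w2.png");T=np.load("pics/w2.npy")
hsv=cv2.cvtColor(im,cv2.COLOR_BGR2HSV)[:,:,:]
m=cv2.inRange(hsv,(3,60,40),(16,220,255));m[:100]=0;m[230:]=0;m[:,:250]=0;m[:,380:]=0
c=max(cv2.findContours(m,0,2)[0],key=cv2.contourArea);print(cv2.approxPolyDP(c,2,True).reshape(-1,2).tolist())
g=m.copy();
# dark slot line within the rib
v=cv2.cvtColor(im,cv2.COLOR_BGR2GRAY)
for y in(145,155,165,175,185,195,202):print(y,v[y,280:350].tolist())
f=lambda u,v,z:onz("wrist",(u,v),z,T)[:2]
for t,L,z in(("rib",[(301,204),(328,204),(327,142),(302,142)],.06),("flangetop",[(278,119.5),(346.5,117)],.04),("base rear",[(286.5,205),(346.5,203)],.012)):
    P=np.array([f(*q,z) for q in L]);print(t,P.round(4).tolist(),P.mean(0).round(4),np.linalg.norm(P-np.roll(P,1,0),axis=1).round(4))
E
```

```text
[[345, 117], [279, 120], [279, 130], [283, 132], [288, 203], [312, 203], [313, 171], [310, 143], [315, 141], [319, 203], [345, 201]]
145 [198, 195, 192, 159, 156, 157, 159, 155, 156, 157, 156, 156, 157, 157, 158, 159, 155, 154, 127, 138, 155, 159, 157, 159, 160, 159, 160, 158, 154, 133, 102, 93, 95, 91, 94, 93, 111, 142, 155, 153, 152, 153, 152, 152, 150, 148, 145, 122, 141, 148, 152, 148, 147, 149, 149, 145, 149, 147, 149, 146, 148, 147, 143, 145, 139, 146, 183, 192, 193, 194]
155 [200, 200, 193, 157, 153, 158, 154, 157, 156, 157, 155, 157, 157, 155, 158, 156, 156, 155, 149, 134, 152, 158, 158, 155, 158, 160, 157, 157, 156, 150, 113, 97, 92, 97, 93, 94, 97, 136, 152, 153, 151, 151, 150, 150, 151, 150, 149, 127, 142, 150, 149, 150, 146, 150, 149, 147, 150, 147, 148, 147, 146, 147, 146, 147, 143, 138, 179, 195, 193, 193]
165 [182, 181, 183, 180, 151, 154, 158, 157, 157, 160, 158, 156, 158, 159, 159, 155, 156, 156, 153, 134, 133, 153, 155, 155, 157, 159, 156, 154, 155, 152, 132, 104, 95, 93, 94, 92, 97, 120, 145, 151, 151, 152, 149, 149, 152, 150, 146, 127, 123, 139, 147, 147, 147, 148
[... 1054 characters left out ...]
, 148, 147, 148, 146, 149, 145, 147, 144, 147, 144, 154, 188, 198, 198]
202 [205, 204, 202, 205, 204, 202, 179, 158, 159, 161, 157, 156, 159, 158, 159, 159, 157, 154, 157, 155, 153, 151, 139, 153, 154, 154, 154, 153, 154, 155, 155, 150, 121, 97, 92, 94, 90, 91, 97, 122, 143, 145, 146, 146, 142, 146, 144, 145, 142, 130, 146, 156, 156, 154, 154, 153, 163, 163, 157, 157, 156, 153, 171, 173, 168, 169, 189, 198, 199, 196]
rib [[0.4969, 0.2069], [0.5083, 0.1864], [0.5532, 0.2127], [0.5432, 0.2308]] [0.5254 0.2092] [0.052  0.0235 0.052  0.0207]
flangetop [[0.5489, 0.2585], [0.5795, 0.2076]] [0.5642 0.2331] [0.0594 0.0594]
base rear [[0.4798, 0.217], [0.5108, 0.1652]] [0.4953 0.1911] [0.0604 0.0604]
```

Emit:
drive_tool --pt "20 -3 30 0 0 -1" --pt "39 -5 70 0 0 -2" --pt "39 -5 110 0 0 -2" --pt "39 -5 140 0 0 -2" --pt "39 -5 165 0 0 -2" --pt "39 -5 180 0 0 -2" --pt "39 -5 192 0 0 -2" --pt "39 -5 201 0 0 -2" --pt "39 -5 201 0 0 -2" --pt "39 -5 201 0 0 -2"

```text
t: 3.4
tcp_pos: [0.5249, 0.2085, 0.021]
eef_rot: [180.0, -0.1, 31.0]
ft_force: [0.4, 0.4, -0.1]
width: 0.701
gripper_force: 0.0
```

Emit:
drive_tool --pt "0 0 0 0 0 0" --pt "0 0 0 0 0 0" --pt "0 0 0 0 0 0" --pt "0 0 0 0 0 0" --pt "0 0 0 0 0 0" --pt "0 0 0 0 0 0" --pt "0 0 0 0 0 0" --pt "0 0 0 0 0 0" --hand 10

```text
t: 4.2
tcp_pos: [0.5251, 0.209, 0.0213]
eef_rot: [180.0, -0.1, 31.0]
ft_force: [-0.5, -1.5, 6.5]
width: 0.278
gripper_force: 59.9
```

Emit:
drive_tool --pt "0 0 -5 0 0 0" --pt "0 0 -15 0 0 0" --pt "0 0 -30 0 0 0" --pt "0 0 -50 0 0 0" --pt "0 0 -70 0 0 0" --pt "0 0 -90 0 0 0" --pt "0 0 -105 0 0 0" --pt "0 0 -115 0 0 0" --pt "0 0 -120 0 0 0" --pt "0 0 -120 0 0 0"

```text
t: 5.2
tcp_pos: [0.5243, 0.2089, 0.1406]
eef_rot: [180.0, -0.0, 31.0]
ft_force: [-0.8, 0.6, -3.6]
width: 0.274
gripper_force: 59.0
```

```bash
python3 - <<'E'
from h import *
s=r.get_state();print({k:np.round(v,4) for k,v in s.items() if k not in("tau","joint_vel")})
go([.4813,-.2269,s["tcp_pos"][2]],8)
E
```

```text
{'t': np.float64(5.2), 'joints': array([ 1.515880e+01,  1.338980e+01, -1.613490e+01,  6.044840e+01,
        2.600000e-03,  1.641407e+02]), 'tcp_pos': array([0.5243, 0.2089, 0.1406]), 'eef_rot': array([ 1.799951e+02, -2.650000e-02,  3.101800e+01]), 'ft_force': array([-0.7912,  0.6381, -3.6422]), 'wrist_torque': array([ 0.0338,  0.0538, -0.0491]), 'gripper_force': np.float64(59.0074), 'width': np.float64(0.2745)}
shift [-2.614e+02  3.513e+02 -1.000e-01] turn [-0.   -0.03 23.02]
```

Emit:
drive_tool --pt "-10 14 0 0 0 1" --pt "-33 44 0 0 0 3" --pt "-63 84 0 0 0 6" --pt "-93 124 0 0 0 9" --pt "-123 164 0 0 0 12" --pt "-153 205 0 0 0 15" --pt "-183 246 0 0 0 18" --pt "-211 284 0 0 0 21" --pt "-235 316 0 0 0 23" --pt "-252 338 0 0 0 23" --pt "-261 351 0 0 0 23" --pt "-261 351 0 0 0 23"

```text
t: 6.4
tcp_pos: [0.4806, -0.2282, 0.1396]
eef_rot: [-180.0, 0.1, 7.8]
ft_force: [0.4, 0.2, -3.5]
width: 0.272
gripper_force: 59.5
```

```bash
python3 - <<'E'
from h import *
im,T=wrist("pics/w3.png"); s=camera("side")[:,:,::-1]
cv2.imwrite("pics/both.png",np.hstack([cv2.resize(im,(400,300)),cv2.resize(s[240:480,180:500],(400,300))]))
E
```

```text
6.4 [ 0.4806 -0.2282  0.1396] [-1.7998e+02  5.0000e-02  7.8300e+00] [ 0.4  0.2 -3.5] 0.27218475996856806 59.53161835670471
```

View pics/both.png

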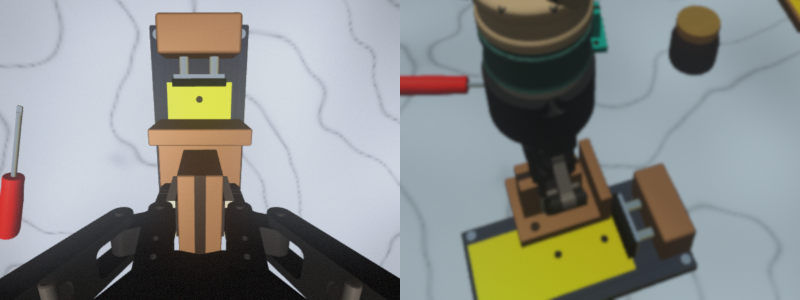

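The wrist view (left) shows the shoe held straight, with its flange ahead of the gold lane and facing the pad. Measuring the lane, pad and flange precisely in this frame.

```bash
python3 - <<'E'
from h import *
im=cv2.imread("pics/w3.png");T=np.load("pics/w3.npy");hsv=cv2.cvtColor(im,cv2.COLOR_BGR2HSV)
s=r.get_state();tcp=s["tcp_pos"]
a=np.radians(8.0);ux=np.array([np.cos(a),np.sin(a)]);uy=np.array([-np.sin(a),np.cos(a)]);O=np.array([.507,-.2233])
pl=lambda P:(np.array([(P-O)@ux,(P-O)@uy])*1000).round(1).tolist()
f=lambda u,v,z:onz("wrist",(u,v),z,T)[:2]
m=cv2.inRange(hsv,(24,150,90),(35,255,255))
L=[]
for v in(145,155,165,175,185):
    c=np.where(m[v])[0]; A,B=f(c[0]-.5,v,.012),f(c[-1]+.5,v,.012); L.append((A+B)/2); print("lane",v,c[0],c[-1],pl(A),pl(B),"mid",pl((A+B)/2))
k=np.diff(np.array(L)[[0,-1]],axis=0)[0];print("yaw",np.degrees(np.arctan2(-k[1],-k[0])))
# black pad: column scan
for u in(290,320,350):
    print(u,[int(x) for x in hsv[110:215,u,2]])
b=cv2.inRange(hsv,(3,60,40),(16,220,255));
cols=[(u,110+int(np.where(b[170:230,u])[0][0])+60) for u in(245,270,295,320,345,370,395)];print("flange front top",cols)
h=tcp[2]-.0213+.04
P=[f(u,v-.5,h) for u,v in cols];print("flange plate coords",[pl(p) for p in P])
v=cols[3][1]+6;c=np.where(b[v,200:440])[0]+200;A,B=f(c[0]-.5,v,h),f(c[-1]+.5,v,h);print("flange ends",c[0],c[-1],pl(A),pl(B)); print("tcp",pl(tcp[:2]))
E
```

```text
lane 145 270 369 [36.6, 36.6] [36.4, -37.2] mid [36.5, -0.3]
lane 155 270 369 [29.4, 36.9] [29.2, -37.4] mid [29.3, -0.2]
lane 165 271 368 [22.1, 36.5] [21.9, -36.9] mid [22.0, -0.2]
lane 175 273 368 [14.7, 35.3] [14.4, -37.2] mid [14.6, -0.9]
lane 185 276 368 [7.1, 33.3] [6.9, -37.5] mid [7.0, -2.1]
yaw 11.477190875579511
290 [163, 162, 164, 164, 163, 163, 164, 163, 165, 174, 177, 176, 175, 179, 168, 126, 67, 57, 58, 56, 59, 57, 61, 61, 58, 58, 62, 75, 142, 223, 228, 228, 226, 226, 228, 228, 227, 227, 226, 228, 228, 227, 226, 227, 227, 228, 227, 228, 227, 228, 227, 227, 227, 225, 228, 227, 227, 227, 227, 227, 227, 227, 228, 228, 227, 228, 228, 228, 227, 229, 226, 227, 226, 225, 228, 229, 228, 227, 227, 220, 177, 95, 77, 81, 80, 79, 79, 81, 82, 82, 80, 79, 82, 76, 83, 79, 100, 139, 166, 197, 204, 204, 202, 204, 203]
320 [87, 86, 86, 86, 87, 85, 86, 90, 113, 169, 173, 176, 174, 173, 160, 100, 64, 59, 59, 56, 61, 61, 53, 61, 63, 63, 64, 90, 161, 222, 227, 227, 228, 226, 228, 227, 228, 227, 227, 228, 228, 227, 226, 202, 117, 95, 93, 96, 93, 95, 93, 92, 95, 119, 178, 224, 229, 228, 229, 
[... 295 characters left out ...]
 60, 57, 59, 59, 61, 59, 59, 63, 63, 61, 93, 159, 224, 226, 227, 227, 225, 227, 227, 225, 227, 227, 226, 226, 227, 228, 228, 226, 227, 227, 227, 226, 228, 227, 226, 228, 228, 226, 227, 228, 227, 226, 228, 226, 226, 227, 227, 225, 227, 226, 227, 228, 228, 227, 226, 228, 227, 227, 228, 227, 228, 225, 221, 176, 97, 82, 85, 79, 77, 80, 77, 81, 80, 79, 81, 80, 81, 78, 81, 103, 137, 165, 188, 193, 192, 188, 192, 189]
flange front top [(245, 206), (270, 202), (295, 207), (320, 207), (345, 207), (370, 206), (395, 203)]
flange plate coords [[19.6, 26.2], [21.0, 17.3], [19.2, 8.5], [19.2, -0.4], [19.1, -9.2], [19.4, -18.1], [20.5, -26.9]]
flange ends 237 402 [16.9, 29.4] [16.7, -29.8]
tcp [-26.4, 1.3]
```

Emit:
drive_tool --pt "0 0 12 0 0 0" --pt "0 0 30 0 0 0" --pt "0 0 50 0 0 0" --pt "0 0 70 0 0 0" --pt "0 0 84 0 0 0" --pt "0 0 93 0 0 0" --pt "0 0 98 0 0 0" --pt "0 0 98 0 0 0" --pt "0 0 98 0 0 0"

```text
t: 7.4
tcp_pos: [0.4821, -0.2267, 0.0429]
eef_rot: [180.0, -0.1, 8.0]
ft_force: [-0.4, -0.3, -3.8]
width: 0.278
gripper_force: 59.7
```

```bash
cat > m.py <<'E'
from h import *
def meas(name):
    im,T=wrist(name);hsv=cv2.cvtColor(im,cv2.COLOR_BGR2HSV);tcp=r.get_state()["tcp_pos"]
    a=np.radians(8.0);ux=np.array([np.cos(a),np.sin(a)]);uy=np.array([-np.sin(a),np.cos(a)]);O=np.array([.507,-.2233])
    pl=lambda P:(np.array([(P-O)@ux,(P-O)@uy])*1000).round(1).tolist()
    f=lambda u,v,z:onz("wrist",(u,v),z,T)[:2]
    m=cv2.inRange(hsv,(24,150,90),(35,255,255));b=cv2.inRange(hsv,(3,60,40),(16,220,255))
    ys=np.where(m[:,300])[0];print("gold rows at 300",ys[0],ys[-1],"pad-bottom x",pl(f(300,ys[0]-.5,.014)))
    for v in(ys[0]+4,(ys[0]+ys[-1])//2,ys[-1]-4):
        c=np.where(m[v])[0];print("lane",v,c[0],c[-1],pl(f(c[0]-.5,v,.012)),pl(f(c[-1]+.5,v,.012)))
    h=tcp[2]-.0213+.04;cols=[]
    for u in(250,285,320,355,390):
        w=np.where(b[ys[-1]-25:,u])[0];cols.append((u,ys[-1]-25+int(w[0])))
    print("flange",cols,[pl(f(u,v-.5,h)) for u,v in cols])
    v=max(q[1] for q in cols)+4;c=np.where(b[v,200:440])[0]+200;print("ends",v,c[0],c[-1],pl(f(c[0]-.5,v,h)),pl(f(c[-1]+.5,v,h)),"tcp",pl(tcp[:2]))
E
python3 -c "
from m import *
meas('pics/w4.png')"
```

```text
7.4 [ 0.4821 -0.2267  0.0429] [ 1.7995e+02 -6.0000e-02  8.0200e+00] [-0.4 -0.3 -3.8] 0.27807153639978877 59.659865498542786
gold rows at 300 144 190 pad-bottom x [41.4, 10.3]
lane 148 243 400 [39.3, 37.8] [39.3, -37.3]
lane 167 245 399 [30.4, 37.4] [30.4, -37.4]
lane 186 268 398 [21.3, 26.7] [21.2, -37.5]
flange [(250, np.int64(206)), (285, np.int64(207)), (320, np.int64(207)), (355, np.int64(207)), (390, np.int64(207))] [[21.1, 25.9], [20.8, 13.5], [20.8, 1.1], [20.8, -11.3], [20.8, -23.7]]
ends 211 237 402 [19.2, 30.8] [19.1, -28.3] tcp [-25.0, -0.2]
```

Emit:
drive_tool --pt "0 1 3 0 0 0" --pt "0 1 6 0 0 0" --pt "0 1 8 0 0 0" --pt "0 1 8.5 0 0 0" --pt "0 1 8.5 0 0 0" --pt "0 1 8.5 0 0 0"

```text
t: 8.05
tcp_pos: [0.4816, -0.2275, 0.0338]
eef_rot: [180.0, -0.0, 8.0]
ft_force: [0.3, 0.1, -3.1]
width: 0.273
gripper_force: 59.7
```

Emit:
drive_tool --pt "0 0 0.5 0 0 0" --pt "0 0 0.5 0 0 0" --pt "0 0 0.5 0 0 0"

```text
t: 8.35
tcp_pos: [0.4816, -0.2275, 0.0334]
eef_rot: [180.0, -0.0, 8.0]
ft_force: [-0.3, 0.2, -3.0]
width: 0.274
gripper_force: 59.7
```

Emit:
drive_tool --pt "0 0 0.4 0 0 0" --pt "0 0 0.4 0 0 0" --pt "0 0 0.4 0 0 0"

```text
t: 8.65
tcp_pos: [0.4816, -0.2275, 0.0333]
eef_rot: [180.0, -0.0, 8.0]
ft_force: [-2.1, 0.4, 1.7]
width: 0.273
gripper_force: 60.2
```

Emit:
drive_tool --pt "3 0 0 0 0 0" --pt "6 0 0 0 0 0" --pt "9 0 0 0 0 0" --pt "12 0 0 0 0 0" --pt "15 0 0 0 0 0" --pt "15 0 0 0 0 0" --pt "15 0 0 0 0 0"

```text
t: 9.35
tcp_pos: [0.4972, -0.2257, 0.0333]
eef_rot: [180.0, -0.1, 8.0]
ft_force: [-2.4, -0.3, 3.8]
width: 0.273
gripper_force: 60.6
```

```bash
python3 -c "
from m import *
meas('pics/w5.png')"
```

```text
9.35 [ 0.4972 -0.2257  0.0333] [ 1.7996e+02 -7.0000e-02  8.0200e+00] [-2.4 -0.3  3.8] 0.27298601551584145 60.62530159950256
gold rows at 300 189 190 pad-bottom x [36.8, 9.1]
lane 193 387 400 [34.4, -31.0] [34.4, -37.5]
lane 189 264 400 [36.3, 26.1] [36.3, -37.4]
lane 186 394 400 [37.7, -34.0] [37.7, -37.3]
flange [(250, np.int64(199)), (285, np.int64(192)), (320, np.int64(192)), (355, np.int64(192)), (390, np.int64(198))] [[38.7, 24.8], [41.2, 12.3], [41.2, 0.0], [41.2, -12.2], [39.0, -24.7]]
ends 203 244 396 [37.1, 27.1] [37.1, -27.1] tcp [-10.0, -1.0]
```

Emit:
drive_tool --pt "1.5 0 0 0 0 0" --pt "3 0 0 0 0 0" --pt "4 0 0 0 0 0" --pt "4 0 0 0 0 0" --pt "4 0 0 0 0 0"

```text
t: 9.9
tcp_pos: [0.4993, -0.2253, 0.0333]
eef_rot: [179.9, 0.1, 8.0]
ft_force: [-5.9, -1.3, 8.7]
width: 0.273
gripper_force: 61.1
```

Emit:
drive_tool --pt "1 0 0 0 0 0" --pt "2 0 0 0 0 0" --pt "2 0 0 0 0 0" --pt "2 0 0 0 0 0"

```text
t: 10.3
tcp_pos: [0.5011, -0.2249, 0.0334]
eef_rot: [180.0, 0.2, 8.0]
ft_force: [-6.1, -0.7, 8.6]
width: 0.274
gripper_force: 61.1
```

Emit:
drive_tool --pt "1 0 0 0 0 0" --pt "2 0 0 0 0 0" --pt "2 0 0 0 0 0" --pt "2 0 0 0 0 0"

```text
t: 10.7
tcp_pos: [0.5029, -0.2246, 0.0333]
eef_rot: [180.0, 0.2, 8.0]
ft_force: [-7.3, -1.4, 8.1]
width: 0.273
gripper_force: 61.2
```

Emit:
drive_tool --pt "1 0 0 0 0 0" --pt "2 0 0 0 0 0" --pt "2 0 0 0 0 0" --pt "2 0 0 0 0 0"

```text
t: 11.1
tcp_pos: [0.504, -0.2245, 0.0334]
eef_rot: [179.9, 0.3, 8.0]
ft_force: [-10.1, -1.4, 11.9]
width: 0.275
gripper_force: 61.7
```

Emit:
drive_tool --pt "0 0 -0.4 0 0 0" --pt "0 0 -0.4 0 0 0" --pt "0 0 -0.4 0 0 0"

```text
t: 11.4
tcp_pos: [0.504, -0.2245, 0.0334]
eef_rot: [179.9, 0.3, 8.0]
ft_force: [-8.6, -1.0, 8.9]
width: 0.275
gripper_force: 61.1
```

```bash
python3 - <<'E'
from h import *
im,T=wrist("pics/w6.png"); s=camera("side")[:,:,::-1]; print(np.round(r.get_state()["wrist_torque"],2))
cv2.imwrite("pics/both2.png",np.hstack([im[60:360,120:520],cv2.resize(s[330:480,270:470],(400,300),interpolation=cv2.INTER_CUBIC)]))
E
```

```text
11.4 [ 0.504  -0.2245  0.0334] [179.95   0.28   7.96] [-8.6 -1.   8.9] 0.27510770037706145 61.12967848777771
[-0.3   1.52 -0.01]
```

View pics/both2.png

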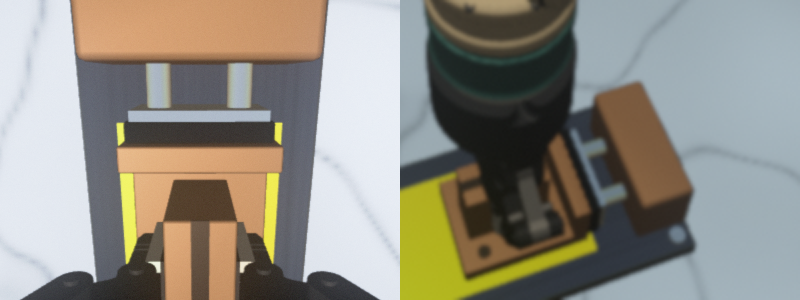

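The wrist view (left) shows the flange square against the black pad and centred between the gold margins. The light backing strip is at crop rows 107–122, with the rods and housing above it. Comparing the strip-to-housing distance with the unpressed frame gives the compression.

```bash
python3 - <<'E'
from h import *
a=np.radians(8.0);ux=np.array([np.cos(a),np.sin(a)]);O=np.array([.507,-.2233])
for n in("w3","w4","w5","w6"):
    im=cv2.imread(f"pics/{n}.png");T=np.load(f"pics/{n}.npy");hsv=cv2.cvtColor(im,cv2.COLOR_BGR2HSV)
    px=lambda u,v,z:round(float((onz("wrist",(u,v),z,T)[:2]-O)@ux*1000),1)
    b=cv2.inRange(hsv,(3,90,60),(16,220,255))
    for u in(319,):
        h=np.where(b[:150,u])[0]
        h=h[-1] if len(h) else 0
        col=hsv[:,u,2].astype(int)
        # strip->black edge: first strong fall below the housing after a bright run
        g=col[h+3:h+120]; d=g[3:]-g[:-3]
        k=[i for i in range(len(d)) if d[i]<-60 and g[i]>140][:1]
        e=h+3+k[0]+1.5 if k else None
        print(n,u,"housing row",h,px(u,h+.5,.057),"strip end row",e,e and px(u,e,.046),"vals",col[h-2:h+90:2].tolist())
E
```

```text
w3 319 housing row 92 67.7 strip end row 123.5 50.6 vals [69, 73, 82, 86, 87, 89, 86, 85, 88, 85, 87, 87, 84, 84, 117, 176, 176, 158, 63, 58, 57, 58, 60, 63, 163, 226, 227, 226, 227, 228, 228, 222, 108, 92, 93, 92, 97, 171, 228, 228, 229, 228, 228, 227, 228, 227]
w4 319 housing row 71 65.5 strip end row 121.5 50.0 vals [73, 75, 84, 97, 99, 94, 94, 96, 99, 97, 96, 97, 97, 102, 101, 100, 100, 95, 100, 102, 100, 131, 199, 200, 199, 196, 196, 82, 63, 60, 65, 67, 71, 72, 73, 70, 70, 81, 237, 243, 242, 242, 243, 242, 242, 243]
w5 319 housing row 106 68.9 strip end row 164.5 50.0 vals [82, 84, 96, 97, 101, 97, 95, 98, 98, 98, 99, 97, 100, 100, 103, 99, 103, 97, 102, 98, 100, 102, 99, 98, 91, 138, 201, 200, 203, 202, 200, 78, 55, 55, 54, 54, 54, 56, 57, 56, 53, 68, 238, 191, 79, 79]
w6 319 housing row 123 70.8 strip end row 180.5 51.3 vals [91, 85, 96, 96, 98, 101, 99, 102, 101, 101, 99, 100, 103, 99, 101, 101, 100, 99, 100, 100, 102, 97, 93, 91, 91, 197, 202, 201, 200, 200, 179, 57, 61, 56, 58, 58, 60, 56, 59, 60, 61, 71, 86, 145, 214, 220]
```

Emit:
drive_tool --pt "0 0 -0.8 0 0 0" --pt "0 0 -0.8 0 0 0" --pt "0 0 -0.8 0 0 0"

```text
t: 11.8
tcp_pos: [0.5055, -0.2239, 0.0334]
eef_rot: [-180.0, 0.1, 8.0]
ft_force: [-3.2, -1.6, -1.4]
width: 0.273
gripper_force: 59.9
```

Emit:
drive_tool --pt "1 0 0 0 0 0" --pt "2 0 0 0 0 0" --pt "2 0 0 0 0 0" --pt "2 0 0 0 0 0"

```text
t: 12.2
tcp_pos: [0.5075, -0.2237, 0.0335]
eef_rot: [-180.0, 0.1, 8.0]
ft_force: [-4.5, -2.9, -2.5]
width: 0.274
gripper_force: 59.8
```

Emit:
drive_tool --pt "1 0 0 0 0 0" --pt "2 0 0 0 0 0" --pt "3 0 0 0 0 0" --pt "3 0 0 0 0 0" --pt "3 0 0 0 0 0"

```text
t: 12.7
tcp_pos: [0.5094, -0.2233, 0.0335]
eef_rot: [180.0, 0.2, 8.0]
ft_force: [-6.1, -2.9, 0.7]
width: 0.275
gripper_force: 60.0
```

Emit:
drive_tool --pt "1 0 0 0 0 0" --pt "2 0 0 0 0 0" --pt "2 0 0 0 0 0" --pt "2 0 0 0 0 0"

```text
t: 13.1
tcp_pos: [0.5107, -0.2232, 0.0336]
eef_rot: [180.0, 0.3, 8.0]
ft_force: [-9.2, -3.2, 2.0]
width: 0.275
gripper_force: 60.3
```

```bash
cat > strip.py <<'E'
from h import *
def strip(n):
    a=np.radians(8.0);ux=np.array([np.cos(a),np.sin(a)]);O=np.array([.507,-.2233])
    im,T=wrist(f"pics/{n}.png");st=r.get_state();hsv=cv2.cvtColor(im,cv2.COLOR_BGR2HSV)
    for u in(275,319,365):
        g=hsv[130:260,u,2].astype(int);d=g[3:]-g[:-3];k=[i for i in range(len(d)) if d[i]<-60 and g[i]>140]
        if k:
            e=130+k[0]+1.5;print(u,e,round(float((onz("wrist",(u,e),.046,T)[:2]-O)@ux*1000),1))
    F=st["ft_force"];print("push",F[:2]@ux,"side",F[1]*ux[0]-F[0]*ux[1],"fz",F[2],"tq",st["wrist_torque"].round(2),"tcp x",(st["tcp_pos"][:2]-O)@ux*1000)
E
python3 -c "
from strip import *
strip('w7')"
```

```text
13.1 [ 0.5107 -0.2232  0.0336] [179.99   0.32   7.97] [-9.2 -3.2  2. ] 0.2752424882927851 60.29479622840881
275 166.5 63.2
319 180.5 58.1
365 167.5 62.8
push -9.318911752493683 side -2.6429104276283484 fz 0.7893106334437476 tq [-0.72  1.69 -0.03] tcp x 3.670762917822258
```

Emit:
drive_tool --pt "0.5 0.2 0 0 0.2 0" --pt "1 0.4 0 0 0.4 0" --pt "1.5 0.5 0 0 0.4 0" --pt "2 0.5 0 0 0.4 0" --pt "2 0.5 0 0 0.4 0" --pt "2 0.5 0 0 0.4 0"

```text
t: 13.75
tcp_pos: [0.5114, -0.2231, 0.0334]
eef_rot: [-180.0, 0.1, 8.0]
ft_force: [-12.7, -3.1, 3.9]
width: 0.275
gripper_force: 60.6
```

```bash
python3 -c "
from strip import *
strip('w8');print(r.get_state()['eef_rot'])"
```

```text
13.75 [ 0.5114 -0.2231  0.0334] [-1.7997e+02  7.0000e-02  7.9600e+00] [-12.7  -3.1   3.9] 0.2747170850054517 60.57556629180908
275 166.5 63.8
319 180.5 58.8
365 167.5 63.4
push -11.970020154746958 side -1.5149088880052333 fz 3.6852051774875876 tq [-0.66  2.24 -0.06] tcp x 4.447318542223756
[-1.79971409e+02  6.57041835e-02  7.96600985e+00]
```

Emit:
drive_tool --pt "0 0 -0.5 0 0 0" --pt "0 0 -0.6 0 0 0" --pt "0 0 -0.6 0 0 0" --pt "0 0 -0.6 0 0 0"

```text
t: 14.2
tcp_pos: [0.5116, -0.223, 0.0334]
eef_rot: [-180.0, 0.0, 8.0]
ft_force: [-8.8, -3.6, -0.3]
width: 0.275
gripper_force: 59.9
```

```bash
python3 -c "
from strip import *
strip('w9');print(r.get_state()['eef_rot'])"
```

```text
14.2 [ 0.5116 -0.223   0.0334] [-1.7997e+02  5.0000e-02  7.9600e+00] [-8.8 -3.6 -0.3] 0.2748261529415064 59.943053126335144
275 167.5 63.7
319 180.5 59.0
365 167.5 63.6
push -10.499815497838718 side -2.66984384841447 fz -0.3939403616010064 tq [-0.85  1.87 -0.11] tcp x 4.613106633811245
[-1.79967517e+02  4.56064958e-02  7.96378634e+00]
```

Emit:
drive_tool --pt "0.5 0 0 0 0 0" --pt "1 0 0 0 0 0" --pt "1 0 0 0 0 0" --pt "1 0 0 0 0 0" --pt "1 0 0 0 0 0"

```text
t: 14.75
tcp_pos: [0.5122, -0.2229, 0.0334]
eef_rot: [-180.0, 0.1, 8.0]
ft_force: [-10.5, -3.9, 0.2]
width: 0.278
gripper_force: 60.0
```

```bash
python3 - <<'E'
from strip import *
strip('w10');print(r.get_state()['eef_rot'])
s=camera("side")[:,:,::-1];im=cv2.imread("pics/w10.png")
cv2.imwrite("pics/both3.png",np.hstack([im[60:360,120:520],cv2.resize(s[330:480,270:470],(400,300),interpolation=cv2.INTER_CUBIC)]))
E
```

```text
14.75 [ 0.5122 -0.2229  0.0334] [-1.7997e+02  9.0000e-02  7.9600e+00] [-10.5  -3.9   0.2] 0.2778268936853011 60.021488070487976
275 167.5 64.3
319 180.5 59.6
365 167.5 64.3
push -10.743580175398096 side -2.784928273973943 fz 0.40681087657206083 tq [-0.81  2.1  -0.03] tcp x 5.242446694529683
[-1.79970060e+02  9.01972269e-02  7.95797911e+00]
```

View pics/both3.png

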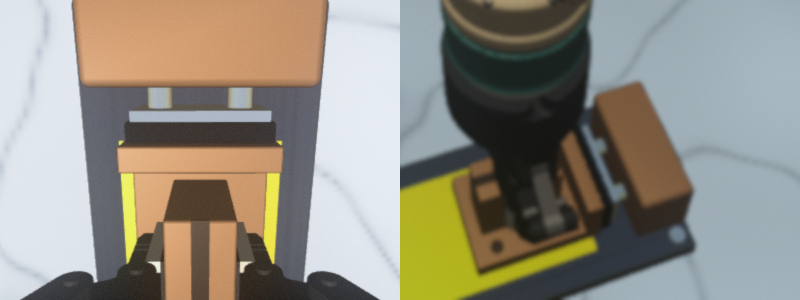

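The final view shows the shoe centred (even gold margins at columns ~128 and ~274), flat, and square against the pad. The stop is about 9.6 mm in and the push is about 10.7 N, so I'm handing it in.

```bash
python3 -c "
from rig import job
print(job.finish_job())"
```

```text
the job is handed in; nothing more can be done
None
```

The shoe is held flat and centred on the gold lane, with its flange square against the stop. The push reads about 10.7 N (some of it friction), with the stop about 9.6 mm in; I handed the job in at about 15 s, still gripping.

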